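Load the spring-hung pan with the scoop

ROBOT

A 6-joint arm with a two-finger parallel gripper is mounted at the origin on a cart in front of the work surface, level with it; the furniture and walls round the work are solid. World frame = base frame: x ahead of the robot, y to its left, z up, the work surface at z = 0. Lengths are in m, angles in degrees, forces in N, time in s.
With the tool pointing down it reaches from about 0.3 to 1 m from the base axis. Payload 5.1 kg.
Tool frame: the origin (TCP) lies midway between the tips of the shut fingers; the grasp point (between the pads) lies 19 mm behind it; z points along the fingers, y is the line along which they close (so a half turn about z gives the same grasp; the last joint's range is limited). The gripper opens to 95 mm and grips with 3 to 60 N. Pads are 20 mm wide; open, the fingers measure 119 mm over their backs; the gripper's body (75 mm by 180 mm) begins 59 mm behind the grasp point.
Start: joints at [-76.352, 7.093, 94.555, -0, 78.352, -4.733], TCP at [0.205, -0.617, 0.215] pointing down, gripper open.
Joint ranges: [-149.61, 149.61], [-58.7, 133.49], [1.44, 155.28], [-77.14, 257.14], [18.33, 153.61], [-166.67, 166.67]. Speed limits (degrees/s): [147.25, 147.25, 180, 180, 180, 180].

INTERFACE

Orientations are given as a 3x3 rotation matrix whose columns are the frame's x, y, z axes.
In Python, from bench import robot, optics, ticket gives the robot as it stands.
- The arm moves only by the tool carry_out, never from a script. Its argument "motion" is one flat list of numbers, 6 for each row, row after row: the shift along the tool's x, y, z in mm, then the turn, a rotation vector about the tool's x, y, z in degrees. In form: [x, y, z, wx, wy, wz, x, y, z, wx, wy, wz, ...]. A call has 1 to 10 rows; each row is the pose to reach, as a shift and turn from the pose commanded when the call began, along the tool's axes at that moment; what a row does not reach only later rows make up. A row lasts 1/12 s, in which the tool goes at most 41.7 mm and 7.16 degrees, less where a joint would pass 70% of its speed; a pose out of reach is approached as far as the arm can. A call with a gripper value outside its range is refused whole. "jaw" is the opening in per cent of the stroke, from 0 (shut) to 100 (fully open), set as the call begins (left out, the last holds). The fingers move at their own pace and stop on an object; the grip force is fixed at half the most. Time passes only in rows, so rows that repeat a pose let the fingers close. It gives the time, the measured TCP pose, the force, the opening and the grip force at its end, in the units of the state.
- robot.get_obs(): the state, without advancing time (a new reading comes with each control period).
- optics.snapshot(name): name is "scene" or "top" or "wrist"; returns the picture (480x640x3 uint8, red, green, blue); there is no depth.
- optics.camera_params(name): a dict with "fovy" (degrees; the focal length in pixels is half the picture's height over the tangent of half this angle, whatever the lens; pixels are square), "cx", "cy" (the principal point, pixels), "xyz" and "rotation" of the camera in the world; the wrist camera has in their place "T_tool_cam" (4x4, takes a point from camera to tool coordinates, whose origin is the TCP and whose axes are the flange's). Camera axes: x right, y up, looking along -z (the intrinsics and any distortion apply to the point x, -y, -z); pixel columns grow to the right and rows downward; lengths in m; the calibration is good to about 2 mm. The wrist camera is an equidistant fisheye: a pixel r from the principal point sees the ray r / f radians off the axis. A picture is of the moment at which its call begins: read the wrist's pose just before it. camera_params takes no time and is no camera call.
- ticket.sign_off(): hands the job in; it is judged then, once.
The state is a dict: "time": time; "joint_pos": joint angles; "joint_vel": joint speeds; "tau": joint torques, N m; "ee_pos": TCP position; "tcp_rot": TCP orientation; "contact_force": force on the tool from outside, world axes, zero at the start; "moment": the same for the moment, N m; "width": finger opening in m; "finger_force": force on a finger pad.
Only numpy, scipy, OpenCV 4.12 (cv2) and the standard library are available. Lean on these libraries where they do the work, as an engineer would, in place of code of your own. Each camera call takes 0.05 s, during which the arm holds its last target. There are 200 camera calls.

TASK

Take the hand scoop from its rest, scoop up the loose steel slugs in the trough and tip them into the spring-hung pan of the test stand until their weight has sunk the pan onto its stop; go back for more slugs if it has not sunk fully. Never touch the slugs with the fingers, and let none end anywhere but in the pan or still in the trough. Finally stand the scoop flat inside its rest again, let go, and do not shift or tip the other things on the worktop.

Things in the scene. Friction and masses are not known exactly. Their poses are not given: they have to be found in the camera images.
- tray: Trough of slugs: open grey-painted steel tray fixed to the worktop, 218 x 96 x 32 mm outside, walls and floor 4 mm (inside 210 x 88 mm). Origin: centre of the underside, on the worktop; x along its length, y across, z up. The slugs start in its +x half (away from the robot); in the empty -x half the scoop can be set down behind them, nose to +x.
- scoop: Loose flat aluminium scoop, 140 g: floor 90 x 78 mm, 2 mm thick, thinned to 1 at the nose, nose edge at x=+45 mm (open), walls 2 mm, sides 26 mm high, ending 26 mm behind the nose, back 30 mm, at x=-50 to -42 mm. Upright black grip, flat sided: 30 mm along x, 16 mm across y (pinch across y, leaning along x as you like), centred at x=-40, y=0, from 54 to 116 mm up. Origin: centre of the floor's underside; z up.
- rest: Scoop rest: shallow dark steel tray fixed to the worktop, 130 x 110 x 10 mm outside, wall and floor 3 mm thick (inside 124 x 104 mm). Origin: centre of the underside, on the worktop; x along its length, z up. The scoop starts in it, roughly centred, its nose towards the rest's +x; it may be put back either way round. A 270 mm high instrument stack starts about 70 mm beyond its centre, seen from the robot.
- stand: Small test stand fixed to the worktop: grey base plate 152 x 90 x 10 mm and, at +x, an aluminium post 20 mm wide and 210 mm high (x = 66 to 98 mm with the spring barrel hanging from its head above z = 146 mm). Origin: on the worktop, right under the centre of the pan; x points from the pan to the post, z up. The pan's stop is a rubber-topped pillar under it.
- pan (a joint): Downward travel of the pan in m: 0 up (empty), 0.025 resting on its stop. It is sprung up: it starts to sink at a load of about 0.95 N and is right down from about 1.25 N (three slugs weigh about 1.5 N).
- pan_floor (a point): Centre of the inner floor of the round aluminium pan, which rides with it (79 mm above the worktop when up, 54 mm when down). The pan is 120 mm wide at the rim and 100 mm at the bottom, outside, wall 3 mm; the rim is 36 mm above this point. A link at the stand's +x side joins it to the post.
- slug0: One of five equal steel slugs, short round cylinders 22 mm in diameter and 18 mm high with wide chamfers (5 mm) at both ends, about 50 g, slippery (friction about 0.3), upright at the start. Origin: centre of its underside as it starts.
- slug1: One of five equal steel slugs, short round cylinders 22 mm in diameter and 18 mm high with wide chamfers (5 mm) at both ends, about 50 g, slippery (friction about 0.3), upright at the start. Origin: centre of its underside as it starts.
- slug2: One of five equal steel slugs, short round cylinders 22 mm in diameter and 18 mm high with wide chamfers (5 mm) at both ends, about 50 g, slippery (friction about 0.3), upright at the start. Origin: centre of its underside as it starts.
- slug3: One of five equal steel slugs, short round cylinders 22 mm in diameter and 18 mm high with wide chamfers (5 mm) at both ends, about 50 g, slippery (friction about 0.3), upright at the start. Origin: centre of its underside as it starts.
- slug4: One of five equal steel slugs, short round cylinders 22 mm in diameter and 18 mm high with wide chamfers (5 mm) at both ends, about 50 g, slippery (friction about 0.3), upright at the start. Origin: centre of its underside as it starts.
- small_capacitor: Bystander: small upright brown capacitor, 22 mm in diameter, 48 mm high with its wires; origin at the centre of its underside.
- lying_capacitor: Bystander: black capacitor lying on its side, 25 x 44 x 25 mm; origin at the centre of its underside.
- blue_capacitor: Bystander: upright blue capacitor, 35 mm in diameter, 58 mm high; origin at the centre of its underside.
- amber_bottle: Bystander: brown glass reagent bottle, 68 mm in diameter, 145 mm high; origin at the centre of its underside.
- white_jar: Bystander: white plastic jar with cap, 60 mm in diameter, 105 mm high; origin at the centre of its underside.
- tape_roll: Bystander: roll of pale tape lying flat, 94 mm in diameter, 25 mm high; origin at the centre of its underside.

How it is judged:
By the outcome, as a careful person would: the job done as asked, in the order asked, and still so for the second after the job is handed in, with the robot touching nothing.
It also fails if it takes over 67 s, if anything falls off the work surface, if the arm or the gripper's body presses on something with over 40 N, if the wrist force passes 120 N, or if a joint passes its speed limit or range.

## Working session

There is one attempt and no reset: what is moved stays moved. The work goes in short steps, Python scripts to look and compute and a tool call to move; the robot and the scene stay as the last step left them, time stands still between calls to the robot, and variables do not carry over. Pictures are saved under pics/ and viewed, at most 10 in all, crops included, and the job is handed in when it is done.

Besides the shell and the picture viewer there is one more tool, called after "Emit:" in YAML: its name, and indented under it one key for each argument. carry_out: Moves the arm, as the interface text tells. Its arguments: {"type":"object","properties":{"motion":{"type":"array"},"jaw":{"type":"number"}},"required":["motion"]}

```bash
mkdir -p pics; ls
python3 - <<'E'
from bench import robot, optics
import cv2,json
for n in("scene","top"):
    cv2.imwrite(f"pics/{n}0.png",optics.snapshot(n)[:,:,::-1]); print(n,optics.camera_params(n))
print(optics.camera_params("wrist"))
o=robot.get_obs();print(o)
E
```

```text
pics
scene {'fovy': 45.66199164441463, 'cx': 327.06796793667803, 'cy': 239.62554266417382, 'xyz': array([-0.44824192,  0.88926466,  0.85122081]), 'rotation': array([[-0.70455068,  0.34876235, -0.61803978],
       [-0.70959055, -0.35783983,  0.60698592],
       [-0.00946541,  0.86620753,  0.49959476]])}
top {'fovy': 45.04970496297363, 'cx': 310.71805823063823, 'cy': 243.38922940068258, 'xyz': array([ 0.43859112, -0.02867087,  1.67837719]), 'rotation': array([[-0.02256622,  0.99891954, -0.04062668],
       [-0.99958261, -0.02181071,  0.01894468],
       [ 0.01803812,  0.04103723,  0.99899478]])}
{'fovy': 65.70646984690485, 'cx': 321.1069134254377, 'cy': 242.75037338084354, 'T_tool_cam': array([[ 3.75200035e-04,  9.64548299e-01,  2.63906117e-01,
         7.29607731e-02],
       [ 9.99999915e-01, -3.16863109e-04, -2.63617346e-04,
         2.82745568e-04],
       [-1.70649549e-04,  2.63906194e-01, -9.64548336e-01,
        -1.69672007e-01],
       [ 0.00000000e+00,  0.00000000e+00,  0.00000000e+00,
         1.00000000e+00]])}
{'time': 0.1, 'joint_pos': array([-7.63520255e+01,  7.12998321e+00,  9.46249348e+01,  2.21074362e-03,
        7.83509350e+01, -4.73273484e+00]), 'joint_vel': array([ 0.04981517, -0.11086726, -0.13652237,  0.0075257 , -0.02120662,
       -0.0101294 ]), 'tau': array([ 4.38830830e-04, -4.18881261e+01, -3.61097181e+01,  7.76812993e-02,
        4.61980957e-02, -7.50056665e-05]), 'ee_pos': array([ 0.20481181, -0.61629175,  0.21352108]), 'tcp_rot': array([[ 9.48984738e-01,  3.15321752e-01, -3.99201280e-04],
       [ 3.15321948e-01, -9.48983042e-01,  1.80423298e-03],
       [ 1.90078660e-04, -1.83806649e-03, -9.99998293e-01]]), 'contact_force': array([ 0.8424763 , -0.00546074,  0.64646573]), 'moment': array([ 0.02930317, -0.01302092,  0.00653506]), 'finger_force': 0.0, 'width': 0.09514531919960863}
```

View pics/top0.png

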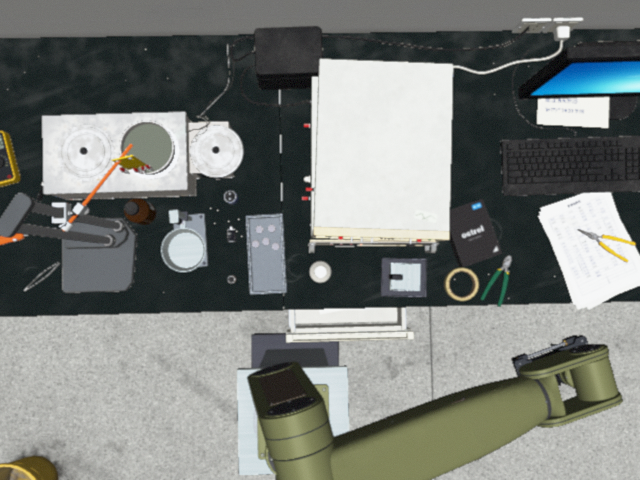

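View pics/scene0.png

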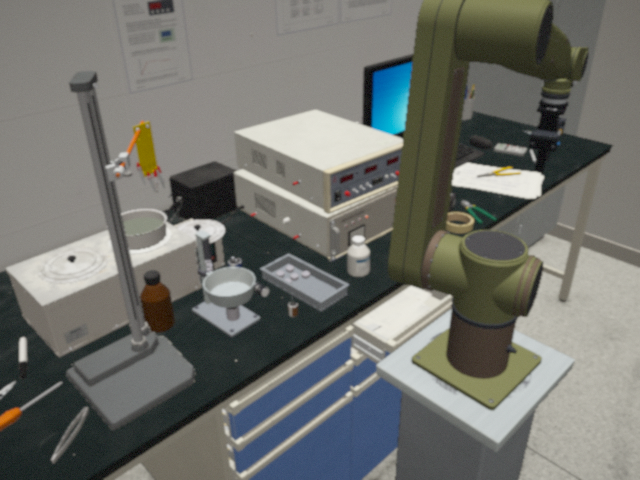

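Top view: the rest and scoop are near (404,278), the tray near (267,254), the pan near (183,250) with its post at about (175,215), and the jar at (320,271). I'll take an enlarged crop.

```bash
cat > h.py <<'E'
import numpy as np, cv2
from bench import robot, optics
from scipy.spatial.transform import Rotation as R
def ray(n,u,v,obs=None):
    p=optics.camera_params(n); f=240/np.tan(np.radians(p['fovy']/2))
    a,b=(u-p['cx'])/f,(v-p['cy'])/f
    if n=='wrist':
        o=obs or robot.get_obs(); r=np.hypot(a,b); s=np.sin(r)/max(r,1e-9)
        d=np.array([a*s,-b*s,-np.cos(r)]); T=p['T_tool_cam']; W=np.array(o['tcp_rot'])
        return np.array(o['ee_pos'])+W@T[:3,3], W@T[:3,:3]@d
    return p['xyz'],p['rotation']@np.array([a,-b,-1])
def pt(n,u,v,z=0,obs=None):
    c,d=ray(n,u,v,obs); return c+d*(z-c[2])/d[2]
E
python3 - <<'E'
import cv2
a=cv2.imread('pics/top0.png')
l=cv2.resize(a[205:305,150:300],None,fx=4,fy=4,interpolation=cv2.INTER_CUBIC)
r=cv2.resize(a[245:305,300:450],None,fx=4,fy=4,interpolation=cv2.INTER_CUBIC)
b=cv2.copyMakeBorder(r[:190],0,0,0,0,0)
import numpy as np
cv2.imwrite('pics/crop1.png',np.vstack([l,r[20:220]]))
E
```

```text
(no output)
```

View pics/crop1.png

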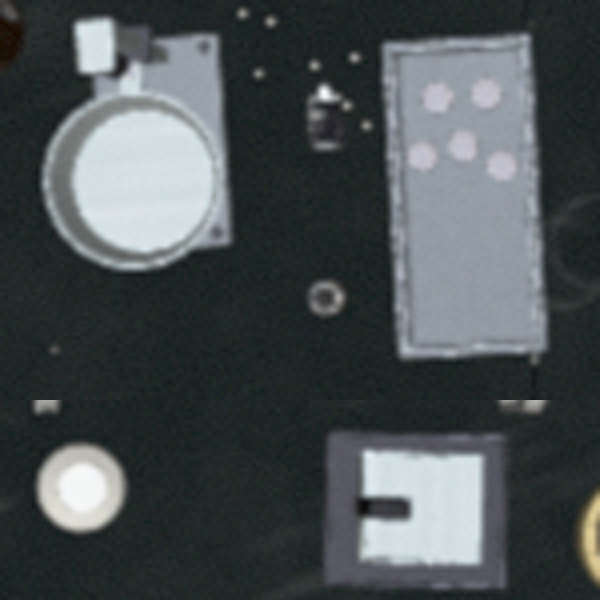

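Run:
```python
from h import *
L=lambda X,Y:(150+X/4-.4,205+Y/4-.4)
Rr=lambda X,Y:(300+X/4-.4,250+(Y-400)/4-.4)
def s(n,q,z): print(n,pt('top',*q,z).round(4))
for q in [(384,42),(530,36),(547,350),(400,357)]: s('tray',L(*q),.032)
for q in [(437,97),(487,93),(423,156),(463,145),(502,165)]: s('slug',L(*q),.022)
s('pan',L(132,180),.115);s('posttop',L(95,45),.21)
for q in [(217,35),(231,243)]: s('base',L(*q),.01)
for q in [(361,451),(484,451),(484,566),(361,566)]: s('scoop',Rr(*q),.02)
s('grip',Rr(384,507),.119)
for q in [(328,433),(506,436),(505,587),(325,583)]: s('rest',Rr(*q),.01)
s('jar',Rr(82,488),.105)
s('stackfront',(380,242),.27);s('stackfront2',(380,250),.2)
s('colfoot',(127,236),.03);s('colfoot',(120,232),.1)
s('column top?',(15,212),.6);s('bottle',(140,210),.145)
a=cv2.imread('pics/top0.png');b=cv2.imread('pics/scene0.png')
cv2.imwrite('pics/crop2.png',np.hstack([cv2.resize(a[310:410,480:640],None,fx=2.5,fy=4),cv2.resize(b[60:280,60:300],(400,400))]))
```

```text
tray [0.5902 0.1237 0.032 ]
tray [0.5923 0.0198 0.032 ]
tray [0.3688 0.0123 0.032 ]
tray [0.3663 0.1164 0.032 ]
slug [0.5509 0.0875 0.022 ]
slug [0.553  0.0517 0.022 ]
slug [0.5088 0.0983 0.022 ]
slug [0.5161 0.0696 0.022 ]
slug [0.5011 0.042  0.022 ]
pan [0.493 0.287 0.115]
posttop [0.5757 0.29   0.21  ]
base [0.5998 0.2457 0.01  ]
base [0.4498 0.238  0.01  ]
scoop [ 0.4466 -0.2861  0.02  ]
scoop [ 0.4446 -0.3747  0.02  ]
scoop [ 0.3622 -0.3722  0.02  ]
scoop [ 0.3643 -0.2838  0.02  ]
grip [ 0.408  -0.2852  0.119 ]
rest [ 0.4602 -0.2641  0.01  ]
rest [ 0.4551 -0.3931  0.01  ]
rest [ 0.3463 -0.389   0.01  ]
rest [ 0.3522 -0.259   0.01  ]
jar [ 0.4253 -0.0823  0.105 ]
stackfront [ 0.4956 -0.2246  0.27  ]
stackfront2 [ 0.4779 -0.2338  0.2   ]
colfoot [0.538  0.4607 0.03  ]
colfoot [0.545  0.4587 0.1   ]
column top? [0.5526 0.4973 0.6   ]
bottle [0.5992 0.3917 0.145 ]
```

View pics/crop2.png

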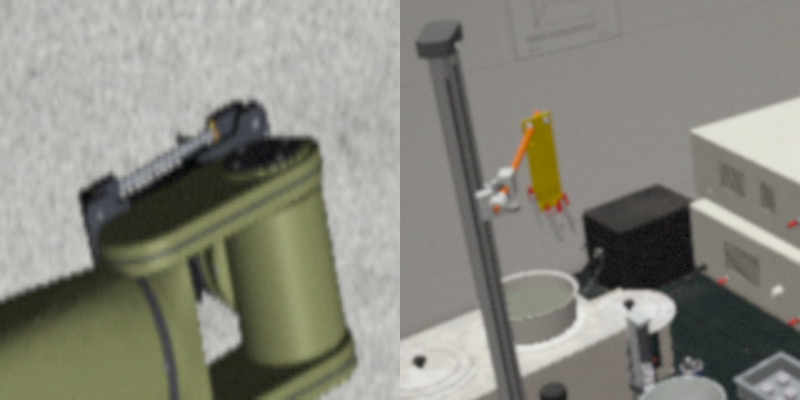

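The tool's wide side lies along its y axis, so pinching the grip across the scoop's y would put the body into the stack. I'll pinch along the scoop's x instead and lean towards the robot. Next comes a small planner.

```bash
cat >> h.py <<'E'
import json
def scoop(o,yaw,pitch=0,lean=0,g=(-.040,0,.088)):
    """TCP pose for scoop origin o, nose yaw, pitch (+ nose down), tool lean to scoop's right"""
    S=R.from_euler('ZY',[yaw,pitch],degrees=True).as_matrix()
    y=S[:,0]; t=np.radians(lean); z=-np.cos(t)*S[:,2]+np.sin(t)*S[:,1]
    return np.array(o)+S@np.array(g)+.019*z, np.column_stack([np.cross(y,z),y,z])
def noseat(p,yaw,pitch,x=.045):
    S=R.from_euler('ZY',[yaw,pitch],degrees=True).as_matrix()
    return np.array(p)-S@np.array([x,0,0])
def load():
    d=json.load(open('cmd.json')); return np.array(d[0]),np.array(d[1])
def save(p,Rm): json.dump([np.array(p).tolist(),np.array(Rm).tolist()],open('cmd.json','w'))
def plan(poses):
    p0,R0=load(); pp,RR=p0,R0
    for p,Rm in poses:
        s=np.round(R0.T@(p-p0)*1000,1); w=np.round(R.from_matrix(R0.T@Rm).as_rotvec(degrees=True),1)
        p=p0+R0@s/1000; Rm=R0@R.from_rotvec(w,degrees=True).as_matrix()
        n=max(np.linalg.norm(p-pp)*1000/41.7,np.degrees(R.from_matrix(RR.T@Rm).magnitude())/7.16)
        print([*s.tolist(),*w.tolist()],'rows %.1f'%n,'->',p.round(3)); pp,RR=p,Rm
    save(pp,RR)
def st():
    o=robot.get_obs(); p,Rm=load()
    print('t',round(o['time'],2),'p',o['ee_pos'].round(4),'err mm',((o['ee_pos']-p)*1000).round(1),'rot',np.degrees(R.from_matrix(Rm.T@o['tcp_rot']).magnitude()).round(2),'F',o['contact_force'].round(1),'M',o['moment'].round(2),'w',round(o['width'],4),'ff',round(o['finger_force'],1),'q',o['joint_pos'].round(0))
E
python3 - <<'E'
from h import *
y=np.array([.3153,-.949,0]);y/=np.linalg.norm(y);z=np.array([0,0,-1.])
save([.205,-.617,.215],np.column_stack([np.cross(y,z),y,z]))
c=np.array([.4055,-.328,.003])
plan([scoop(c+[0,0,.125],-91.5,0,25)])
E
```

```text
[302.5, -245.9, 16.2, -4.3, 24.7, 19.6] rows 9.4 -> [ 0.415 -0.288  0.199]
```

Emit:
carry_out:
  motion: [302.5,-245.9,16.2,-4.3,24.7,19.6,302.5,-245.9,16.2,-4.3,24.7,19.6,302.5,-245.9,16.2,-4.3,24.7,19.6,302.5,-245.9,16.2,-4.3,24.7,19.6,302.5,-245.9,16.2,-4.3,24.7,19.6,302.5,-245.9,16.2,-4.3,24.7,19.6,302.5,-245.9,16.2,-4.3,24.7,19.6,302.5,-245.9,16.2,-4.3,24.7,19.6,302.5,-245.9,16.2,-4.3,24.7,19.6,302.5,-245.9,16.2,-4.3,24.7,19.6]
  jaw: 75

```text
time: 0.93
ee_pos: [0.4155, -0.2838, 0.1976]
tcp_rot: [[0.906, -0.023, 0.422], [-0.022, -1.0, -0.007], [0.422, -0.002, -0.907]]
contact_force: [-0.6, -0.8, -0.5]
width: 0.0712
finger_force: 0.0
```

Emit:
carry_out:
  motion: [0,0,0,0,0,0,0,0,0,0,0,0]

```text
time: 1.1
ee_pos: [0.4146, -0.2872, 0.1981]
tcp_rot: [[0.907, -0.024, 0.421], [-0.022, -1.0, -0.01], [0.421, -0.0, -0.907]]
contact_force: [-0.4, -0.2, -0.0]
width: 0.0713
finger_force: 0.0
```

Run:
```python
from h import *
st(); o=robot.get_obs()
cv2.imwrite('pics/w1.png',optics.snapshot('wrist')[:,:,::-1])
# predicted pixels not needed; draw expected grip top
p=optics.camera_params('wrist');T=p['T_tool_cam'];f=240/np.tan(np.radians(p['fovy']/2))
for P in [(.4065,-.287,.119),(.4065,-.272,.119),(.4065,-.302,.119)]:
    q=T[:3,:3].T@(o['tcp_rot'].T@(np.array(P)-o['ee_pos'])-T[:3,3]); r=np.hypot(q[0],q[1]);a=np.arctan2(r,-q[2])*f
    print(P,p['cx']+a*q[0]/r,p['cy']-a*q[1]/r)
```

```text
t 1.1 p [ 0.4146 -0.2872  0.1981] err mm [ 0.1  1.  -0.7] rot 0.14 F [-0.4 -0.2 -0. ] M [ 0.03  0.23 -0.01] w 0.0713 ff 0.0 q [-52. -24. 127.  21.  63.  32.]
(0.4065, -0.287, 0.119) 320.0774170715248 308.9616501997732
(0.4065, -0.272, 0.119) 298.8888061291755 309.3896915287838
(0.4065, -0.302, 0.119) 341.2694047395256 308.3908779333001
```

View pics/w1.png

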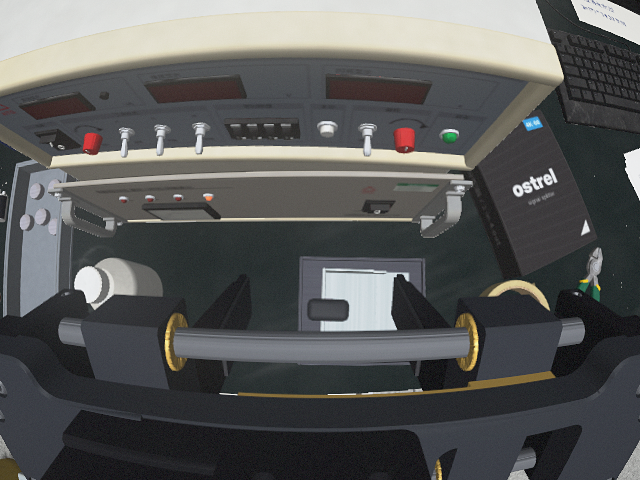

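Wrist view: the grip top spans (307–349, 299–320), centred at (328,310). That is 5–6 mm further towards -y than I predicted, so I'll correct for it and go down.

Run:
```python
from h import *
c=np.array([.4055,-.3335,.003])
plan([scoop(c+[0,0,.06],-91.5,0,25),scoop(c,-91.5,0,25)])
```

```text
[-27.3, 5.5, 59.0, -0.0, 0.1, -0.0] rows 1.6 -> [ 0.415 -0.294  0.134]
[-52.6, 5.5, 113.4, -0.0, 0.1, -0.0] rows 1.4 -> [ 0.415 -0.294  0.074]
```

Emit:
carry_out:
  motion: [-27.3,5.5,59,0,0.1,0,-27.3,5.5,59,0,0.1,0,-40,5.5,86,0,0.1,0,-52.6,5.5,113.4,0,0.1,0,-52.6,5.5,113.4,0,0.1,0,-52.6,5.5,113.4,0,0.1,0]

```text
time: 1.65
ee_pos: [0.413, -0.2936, 0.0717]
tcp_rot: [[0.907, -0.029, 0.421], [-0.028, -1.0, -0.008], [0.421, -0.004, -0.907]]
contact_force: [0.8, 0.0, 0.4]
width: 0.0712
finger_force: 0.0
```

Emit:
carry_out:
  motion: [0,0,0,0,0,0,0,0,0,0,0,0,0,0,0,0,0,0,0,0,0,0,0,0,0,0,0,0,0,0,0,0,0,0,0,0]
  jaw: 0

```text
time: 2.15
ee_pos: [0.4147, -0.2938, 0.0742]
tcp_rot: [[0.905, -0.026, 0.424], [-0.024, -1.0, -0.012], [0.424, 0.0, -0.906]]
contact_force: [-0.0, -1.0, 0.1]
width: 0.0367
finger_force: 0.0
```

Run:
```python
from h import *
st()
cv2.imwrite('pics/w2.png',optics.snapshot('wrist')[:,:,::-1])
c=np.array([.4055,-.3335,.003])
plan([scoop(c+[0,0,.04],-91.5,0,25)])
```

```text
t 2.15 p [ 0.4147 -0.2938  0.0742] err mm [ 0.2 -0.1  0.4] rot 0.08 F [-0.  -1.   0.1] M [-0.02  0.23  0.01] w 0.0367 ff 0.0 q [-52. -15. 132.  26.  49.  24.]
[17.0, 0.0, -36.2, -0.0, -0.0, -0.0] rows 1.0 -> [ 0.415 -0.294  0.114]
```

Emit:
carry_out:
  motion: [0,0,0,0,0,0,0,0,0,0,0,0,0,0,0,0,0,0]

```text
time: 2.45
ee_pos: [0.4147, -0.2935, 0.0739]
tcp_rot: [[0.905, -0.026, 0.424], [-0.024, -1.0, -0.011], [0.424, -0.001, -0.906]]
contact_force: [-2.7, 2.6, 4.1]
width: 0.0298
finger_force: 30.0
```

Emit:
carry_out:
  motion: [8.5,0,-18.1,0,0,0,17,0,-36.2,0,0,0,17,0,-36.2,0,0,0,17,0,-36.2,0,0,0]

```text
time: 2.78
ee_pos: [0.4148, -0.2941, 0.114]
tcp_rot: [[0.905, -0.027, 0.424], [-0.024, -1.0, -0.012], [0.424, 0.001, -0.906]]
contact_force: [-0.7, -0.2, -1.5]
width: 0.0299
finger_force: 30.0
```

Run:
```python
from h import *
st()
plan([scoop([.4055,-.3335,.15],-91.5,0,25),scoop([.38,-.27,.15],-91.5,0,25),scoop([.35,-.10,.16],-45,0,25),scoop([.40,.068,.15],1.9,0,25)])
```

```text
t 2.78 p [ 0.4148 -0.2941  0.114 ] err mm [ 0.2 -0.4  0.2] rot 0.13 F [-0.7 -0.2 -1.5] M [ 0.06  0.38 -0.  ] w 0.0299 ff 30.0 q [-52. -18. 131.  24.  54.  27.]
[45.3, -0.1, -96.9, -0.0, -0.0, -0.0] rows 2.6 -> [ 0.415 -0.294  0.221]
[20.6, -62.9, -108.4, -0.0, -0.0, -0.0] rows 1.6 -> [ 0.389 -0.23   0.221]
[-35.0, -225.3, -145.4, 19.7, -0.1, -42.2] rows 6.5 -> [ 0.327 -0.066  0.231]
[-13.4, -366.9, -124.1, 39.5, -0.1, -84.7] rows 6.5 -> [0.36  0.075 0.221]
```

Emit:
carry_out:
  motion: [17,0,-36.2,0,0,0,34,0,-72,0,0,0,45.3,-0.1,-96.9,0,0,0,33,-31,-102,0,0,0,20.6,-62.9,-108.4,0,0,0]

```text
time: 3.2
ee_pos: [0.389, -0.2306, 0.221]
tcp_rot: [[0.906, -0.028, 0.423], [-0.026, -1.0, -0.012], [0.423, -0.0, -0.906]]
contact_force: [0.5, 1.4, -0.9]
width: 0.0294
finger_force: 30.0
```

Run:
```python
from h import *
p,Rm=scoop([.40,.068,.15],1.9,0,25)
# set cmd to B (what was sent)
y=None
p0,_=scoop([.4055,-.3335,.043],-91.5,0,25); R0=_
save(p0+R0@np.array([20.6,-62.9,-108.4])/1000,R0); st()
plan([scoop([.35,-.15,.16],-60,0,25),scoop([.36,-.02,.16],-25,0,25),scoop([.40,.068,.15],1.9,0,25)])
```

```text
t 3.2 p [ 0.389  -0.2306  0.221 ] err mm [-0.1 -0.4  0.2] rot 0.13 F [ 0.5  1.4 -0.9] M [0.12 0.35 0.05] w 0.0294 ff 30.0 q [-49. -35. 131.  20.  68.  37.]
[-45.8, -117.4, -32.4, 13.3, -0.0, -28.5] rows 4.4 -> [ 0.337 -0.111  0.231]
[-57.4, -232.6, -37.9, 28.1, 0.0, -60.3] rows 4.9 -> [0.327 0.004 0.231]
[-33.8, -304.0, -15.8, 39.5, 0.0, -84.6] rows 3.7 -> [0.36  0.075 0.221]
```

Emit:
carry_out:
  motion: [-23,-59,-16,6.6,0,-14.2,-45.8,-117.4,-32.4,13.3,0,-28.5,-45.8,-117.4,-32.4,13.3,0,-28.5,-45.8,-117.4,-32.4,13.3,0,-28.5,-45.8,-117.4,-32.4,13.3,0,-28.5,-57.4,-232.6,-37.9,28.1,0,-60.3,-57.4,-232.6,-37.9,28.1,0,-60.3,-57.4,-232.6,-37.9,28.1,0,-60.3,-57.4,-232.6,-37.9,28.1,0,-60.3,-57.4,-232.6,-37.9,28.1,0,-60.3]

```text
time: 4.03
ee_pos: [0.3265, 0.0062, 0.2288]
tcp_rot: [[0.374, 0.911, 0.175], [0.825, -0.413, 0.386], [0.423, 0.0, -0.906]]
contact_force: [-0.1, -0.3, -1.9]
width: 0.0302
finger_force: 30.0
```

Run:
```python
from h import *
save(*scoop([.36,-.02,.16],-25,0,25)); st()
plan([scoop([.40,.068,.15],1.9,0,25)])
```

```text
t 4.03 p [0.3265 0.0062 0.2288] err mm [-0.7  2.  -2. ] rot 0.59 F [-0.1 -0.3 -1.9] M [-0.39  0.08  0.02] w 0.0302 ff 30.0 q [-32. -45. 136.  25.  93.  -7.]
[66.2, -0.2, 41.9, 11.4, 0.0, -24.4] rows 3.8 -> [0.36  0.075 0.221]
```

Emit:
carry_out:
  motion: [33,0,21,5.7,0,-12.2,66.2,-0.2,41.9,11.4,0,-24.4,66.2,-0.2,41.9,11.4,0,-24.4,66.2,-0.2,41.9,11.4,0,-24.4,66.2,-0.2,41.9,11.4,0,-24.4,66.2,-0.2,41.9,11.4,0,-24.4]

```text
time: 4.53
ee_pos: [0.3595, 0.0751, 0.2189]
tcp_rot: [[-0.028, 0.999, -0.016], [0.905, 0.032, 0.423], [0.424, -0.003, -0.906]]
contact_force: [0.5, 0.4, -1.1]
width: 0.0301
finger_force: 30.0
```

Run:
```python
from h import *
st(); o=robot.get_obs(); np.save('o3.npy',o,allow_pickle=True)
cv2.imwrite('pics/w3.png',optics.snapshot('wrist')[:,:,::-1])
```

```text
t 4.53 p [0.3595 0.0751 0.2189] err mm [-0.3  0.4 -1.9] rot 0.19 F [ 0.5  0.4 -1.1] M [-0.36 -0.13  0.02] w 0.0301 ff 30.0 q [-16. -32. 129.  24.  91. -19.]
```

View pics/w3.png

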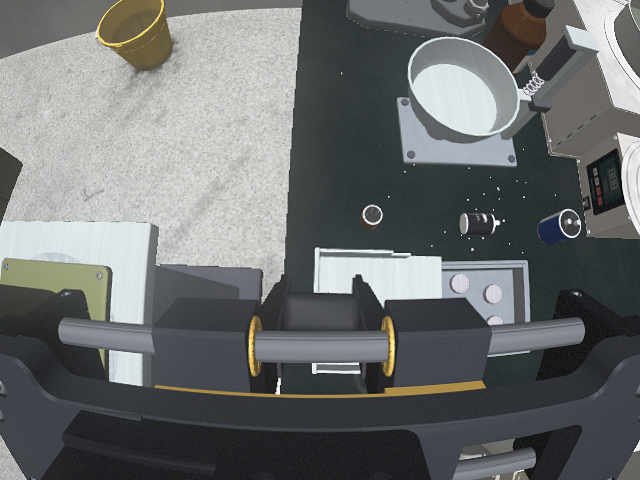

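Run:
```python
from h import *
o=np.load('o3.npy',allow_pickle=True).item()
for n,u,v,z in [('tray farleft',529,261,.032),('tray farright',529,355,.032),('slug',460,283,.022),('slug',493,294,.022),('slug',491,324,.022),('pan l',409,75,.115),('pan r',519,100,.115),('pan top',453,38,.115),('pan bot',475,137,.115),
 ('base',398,97,.01),('base',403,163,.01),('base',518,167,.01),('scoop nose left',441,257,.149),('scoop backleft top',315,250,.179),('post top near',572,27,.21)]: print(n,pt('wrist',u,v,z,o).round(4))
```

```text
tray farleft [0.5901 0.1202 0.032 ]
tray farright [0.5903 0.0147 0.032 ]
slug [0.5065 0.0962 0.022 ]
slug [0.5468 0.0841 0.022 ]
slug [0.5446 0.051  0.022 ]
pan l [0.4344 0.2827 0.115 ]
pan r [0.55   0.2705 0.115 ]
pan top [0.4867 0.3395 0.115 ]
pan bot [0.4934 0.2213 0.115 ]
base [0.4451 0.3239 0.01  ]
base [0.4471 0.2337 0.01  ]
base [0.5994 0.2416 0.01  ]
scoop nose left [0.443  0.1058 0.149 ]
scoop backleft top [0.3536 0.1036 0.179 ]
post top near [0.5646 0.2956 0.21  ]
```

Run:
```python
from h import *
plan([scoop([.434,.0645,.12],1.9,0,25),scoop([.434,.0645,.05],1.9,0,25),scoop([.434,.0645,.012],1.9,0,25)])
```

```text
[-16.9, 33.8, 25.2, -0.0, -0.0, 0.0] rows 1.1 -> [0.394 0.071 0.191]
[-46.5, 33.9, 88.7, -0.0, -0.0, 0.0] rows 1.7 -> [0.394 0.071 0.121]
[-62.5, 33.9, 123.1, -0.0, -0.0, 0.0] rows 0.9 -> [0.394 0.071 0.083]
```

Emit:
carry_out:
  motion: [-8,17,12,0,0,0,-16.9,33.8,25.2,0,0,0,-31,33.9,55,0,0,0,-46.5,33.9,88.7,0,0,0,-46.5,33.9,88.7,0,0,0,-55,33.9,106,0,0,0,-62.5,33.9,123.1,0,0,0,-62.5,33.9,123.1,0,0,0,-62.5,33.9,123.1,0,0,0]

```text
time: 5.33
ee_pos: [0.3937, 0.0712, 0.0835]
tcp_rot: [[-0.029, 0.999, -0.013], [0.905, 0.032, 0.423], [0.424, 0.0, -0.906]]
contact_force: [0.9, -0.2, -0.7]
width: 0.03
finger_force: 30.0
```

Run:
```python
from h import *
st()
cv2.imwrite('pics/t4.png',cv2.resize(np.hstack([optics.snapshot('wrist')[230:400,240:560],optics.snapshot('top')[200:300,220:320].repeat(1,0)[:, :].copy() if 0 else cv2.resize(optics.snapshot('top')[205:300,225:310],(152,170))])[:,:,::-1],None,fx=1.65,fy=1.65,interpolation=cv2.INTER_CUBIC))
plan([scoop([.434,.0645,.0045],1.9,0,25)])
```

```text
t 5.33 p [0.3937 0.0712 0.0835] err mm [-0.1 -0.1  0.7] rot 0.13 F [ 0.9 -0.2 -0.7] M [-0.32 -0.12  0.02] w 0.03 ff 30.0 q [-15. -17. 133.  25.  73. -26.]
[-3.2, -0.0, 6.8, -0.0, -0.0, 0.0] rows 0.2 -> [0.394 0.071 0.075]
```

View pics/t4.png

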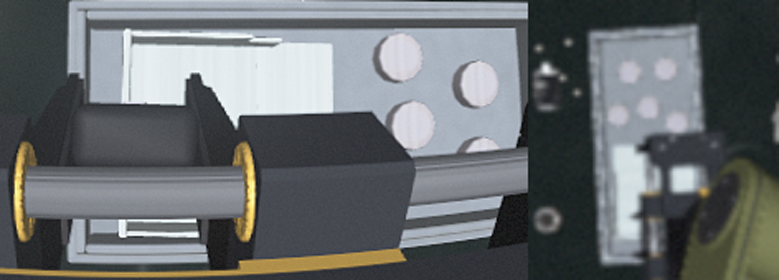

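The scoop is inside the tray behind the slugs, with clearance all round. I'll lower it, let go, straighten the tool and grip again.

Emit:
carry_out:
  motion: [-3.2,0,6.8,0,0,0,-3.2,0,6.8,0,0,0,-3.2,0,6.8,0,0,0]

```text
time: 5.68
ee_pos: [0.394, 0.0714, 0.0754]
tcp_rot: [[-0.031, 0.999, -0.013], [0.906, 0.034, 0.423], [0.423, 0.001, -0.906]]
contact_force: [0.7, 0.0, -1.2]
width: 0.03
finger_force: 30.0
```

Run:
```python
from h import *
st(); plan([scoop([.434,.0655,.0045],1.9,0,0)])
```

```text
t 5.68 p [0.394  0.0714 0.0754] err mm [0.2 0.2 0.2] rot 0.07 F [ 0.7  0.  -1.2] M [-0.29 -0.12 -0.  ] w 0.03 ff 30.0 q [-15. -17. 134.  25.  72. -27.]
[-7.1, -0.0, -1.4, -0.0, -25.0, 0.0] rows 3.5 -> [0.394 0.064 0.074]
```

Emit:
carry_out:
  motion: [0,0,0,0,0,0,0,0,0,0,0,0,0,0,0,0,0,0,0,0,0,0,0,0,-2,0,-0.4,0,-6,0,-4,0,-0.8,0,-12.5,0,-6,0,-1.1,0,-19,0,-7.1,0,-1.4,0,-25,0,-7.1,0,-1.4,0,-25,0,-7.1,0,-1.4,0,-25,0]
  jaw: 50

```text
time: 6.52
ee_pos: [0.3941, 0.0656, 0.0736]
tcp_rot: [[-0.037, 0.999, 0.0], [0.999, 0.037, 0.002], [0.002, 0.001, -1.0]]
contact_force: [-0.2, 0.6, 0.1]
width: 0.0474
finger_force: 0.0
```

Emit:
carry_out:
  motion: [0,0,0,0,0,0,0,0,0,0,0,0,0,0,0,0,0,0,0,0,0,0,0,0,0,0,0,0,0,0,0,0,0,0,0,0]
  jaw: 0

```text
time: 7.02
ee_pos: [0.3941, 0.0639, 0.0732]
tcp_rot: [[-0.033, 0.999, 0.0], [0.999, 0.033, 0.001], [0.001, 0.0, -1.0]]
contact_force: [-0.2, 0.5, -1.2]
width: 0.0302
finger_force: 30.0
```

Run:
```python
from h import *
st(); plan([scoop([.434,.0655,.0025],1.9,0,0)])
```

```text
t 7.02 p [0.3941 0.0639 0.0732] err mm [ 0.1 -0.3 -0.3] rot 0.08 F [-0.2  0.5 -1.2] M [-0.07 -0.06  0.01] w 0.0302 ff 30.0 q [  1. -19. 133.   0.  66.  -0.]
[-0.0, -0.0, 2.0, -0.0, -0.0, 0.0] rows 0.0 -> [0.394 0.064 0.072]
```

Emit:
carry_out:
  motion: [0,0,2,0,0,0,0,0,2,0,0,0]

```text
time: 7.18
ee_pos: [0.3943, 0.0639, 0.0732]
tcp_rot: [[-0.034, 0.999, -0.001], [0.999, 0.034, -0.0], [-0.0, -0.001, -1.0]]
contact_force: [-6.4, -3.0, 11.0]
width: 0.0297
finger_force: 30.0
```

Run:
```python
from h import *
st()
Z=.0025
plan([scoop([.434+d,.0655+d*.033,Z],1.9,0,0) for d in (.03,.06)])
```

```text
t 7.18 p [0.3943 0.0639 0.0732] err mm [ 0.3 -0.3  1.6] rot 0.04 F [-6.4 -3.  11. ] M [-0.29  1.03  0.02] w 0.0297 ff 30.0 q [  2. -19. 133.  -0.  66.  -0.]
[-0.0, 30.0, 0.0, -0.0, -0.0, 0.0] rows 0.7 -> [0.424 0.065 0.072]
[-0.0, 60.0, 0.0, -0.0, -0.0, 0.0] rows 0.7 -> [0.454 0.066 0.072]
```

Emit:
carry_out:
  motion: [0,6,-0.8,0,0,0,0,14,-0.8,0,0,0,0,22,-0.8,0,0,0,0,30,-0.8,0,0,0,0,38,-0.8,0,0,0,0,46,-0.8,0,0,0,0,54,-0.8,0,0,0,0,60,-0.8,0,0,0]

```text
time: 7.85
ee_pos: [0.4537, 0.0664, 0.0732]
tcp_rot: [[-0.034, 0.999, -0.003], [0.999, 0.034, 0.001], [0.001, -0.003, -1.0]]
contact_force: [-10.8, -0.7, 13.2]
width: 0.0296
finger_force: 30.0
```

Run:
```python
from h import *
save(*scoop([.494,.0655+.06*.033,.0033],1.9,0,0))
st()
cv2.imwrite('pics/w5.png',optics.snapshot('wrist')[:,:,::-1])
```

```text
t 7.85 p [0.4537 0.0664 0.0732] err mm [-0.3  0.3  0.9] rot 0.2 F [-10.8  -0.7  13.2] M [-0.03  1.54 -0.03] w 0.0296 ff 30.0 q [  2. -10. 126.   0.  65.  -0.]
```

View pics/w5.png

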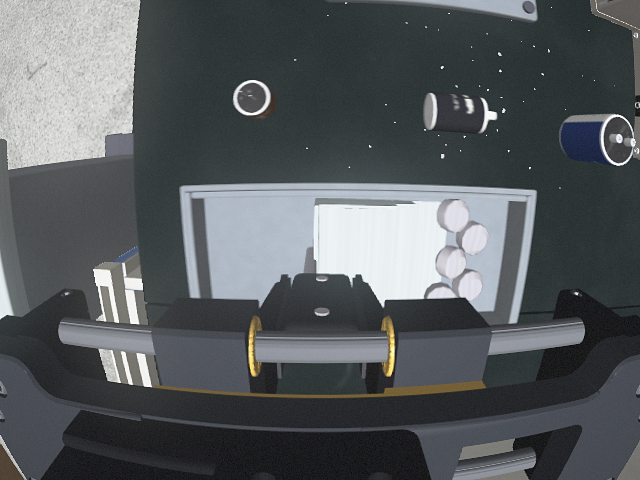

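Emit:
carry_out:
  motion: [0,7,0,0,0,0,0,14,0,0,0,0,0,21,0,0,0,0,0,28,0,0,0,0,0,34,0,0,0,0,0,39,0,0,0,0,0,41,0,0,0,0,0,41,0,0,0,0]

```text
time: 8.57
ee_pos: [0.4924, 0.0677, 0.0737]
tcp_rot: [[-0.034, 0.999, -0.009], [0.999, 0.034, 0.0], [0.0, -0.009, -1.0]]
contact_force: [-17.7, -1.0, 20.4]
width: 0.0296
finger_force: 30.0
```

Run:
```python
from h import *
save(*scoop([.535,.0655+.101*.033,.0033],1.9,0,0))
st()
cv2.imwrite('pics/w6.png',cv2.resize(optics.snapshot('wrist')[150:350,250:570,::-1],None,fx=2,fy=2))
```

```text
t 8.57 p [0.4924 0.0677 0.0737] err mm [-2.6  0.2  1.4] rot 0.54 F [-17.7  -1.   20.4] M [-0.17  2.81 -0.01] w 0.0296 ff 30.0 q [  2.  -4. 121.   0.  64.  -0.]
```

View pics/w6.png

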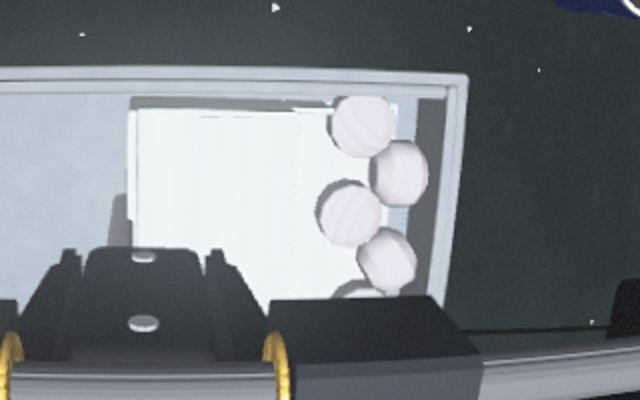

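Three slugs are on the floor of the scoop and the front two are climbing against the end wall, with the nose about 7 mm short of it. I'll push a little further.

Emit:
carry_out:
  motion: [0,3,0,0,0,0,0,6,0,0,0,0,0,8,0,0,0,0,0,8,0,0,0,0,0,8,0,0,0,0]

```text
time: 9.03
ee_pos: [0.4999, 0.0681, 0.0737]
tcp_rot: [[-0.034, 0.999, -0.009], [0.999, 0.034, 0.0], [0.001, -0.009, -1.0]]
contact_force: [-18.6, -1.7, 20.6]
width: 0.0296
finger_force: 30.0
```

Run:
```python
from h import *
save(*scoop([.543,.0655+.109*.033,.0033],1.9,0,0))
st()
cv2.imwrite('pics/w7.png',cv2.resize(optics.snapshot('wrist')[150:350,250:570,::-1],None,fx=2,fy=2))
```

```text
t 9.03 p [0.4999 0.0681 0.0737] err mm [-3.1  0.4  1.4] rot 0.55 F [-18.6  -1.7  20.6] M [-0.06  2.95  0.1 ] w 0.0296 ff 30.0 q [  2.  -3. 120.   0.  64.  -0.]
```

View pics/w7.png

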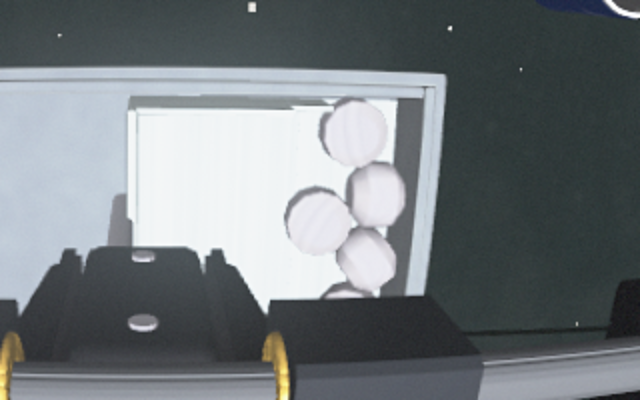

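The nose is at the wall with all visible slugs on the floor. I'll pitch the nose up about the heel so they slide back.

Run:
```python
from h import *
h=np.array([.490,.0655+.06*.033,.0045])
plan([scoop(noseat(h,1.9,-a,-.05),1.9,-a,0) for a in (5,10,15,20,25)])
```

```text
[0.1, -9.1, -1.8, -5.0, -0.0, 0.0] rows 0.7 -> [0.494 0.068 0.074]
[0.1, -15.2, -1.9, -10.0, -0.0, 0.0] rows 0.7 -> [0.488 0.067 0.074]
[0.1, -21.2, -1.4, -15.0, 0.0, 0.0] rows 0.7 -> [0.482 0.067 0.074]
[0.1, -27.2, -0.5, -20.0, -0.0, -0.0] rows 0.7 -> [0.476 0.067 0.073]
[0.1, -33.1, 1.0, -25.0, 0.0, -0.0] rows 0.7 -> [0.47  0.067 0.071]
```

Emit:
carry_out:
  motion: [0.1,-4,-1.5,-2.5,0,0,0.1,-9.1,-1.8,-5,0,0,0.1,-12,-1.9,-7.5,0,0,0.1,-15.2,-1.9,-10,0,0,0.1,-21.2,-1.4,-15,0,0,0.1,-27.2,-0.5,-20,0,0,0.1,-33.1,1,-25,0,0,0.1,-33.1,1,-25,0,0,0.1,-33.1,1,-25,0,0,0.1,-33.1,1,-25,0,0]

```text
time: 9.92
ee_pos: [0.4692, 0.0669, 0.0704]
tcp_rot: [[-0.034, 0.907, 0.42], [0.999, 0.03, 0.015], [0.0, 0.42, -0.907]]
contact_force: [0.8, -0.7, -3.9]
width: 0.0301
finger_force: 30.0
```

Run:
```python
from h import *
st()
cv2.imwrite('pics/w8.png',cv2.resize(optics.snapshot('wrist')[150:350,250:570,::-1],None,fx=2,fy=2))
h=np.array([.490,.0655+.06*.033,.0045])
plan([scoop(noseat(h+[-.0,0,.06],1.9,-25,-.05),1.9,-25,0),scoop(noseat(h+[-.02,0,.13],1.9,-25,-.05),1.9,-25,0)])
```

```text
t 9.92 p [0.4692 0.0669 0.0704] err mm [-0.7  0.2 -0.9] rot 0.15 F [ 0.8 -0.7 -3.9] M [-0.17  0.47 -0.1 ] w 0.0301 ff 30.0 q [  2. -25. 140.   0.  40.  -1.]
[0.0, 25.3, -54.4, 0.0, 0.0, -0.0] rows 1.4 -> [0.47  0.067 0.131]
[0.7, 36.8, -126.2, 0.0, 0.0, -0.0] rows 1.7 -> [0.45  0.067 0.201]
```

View pics/w8.png

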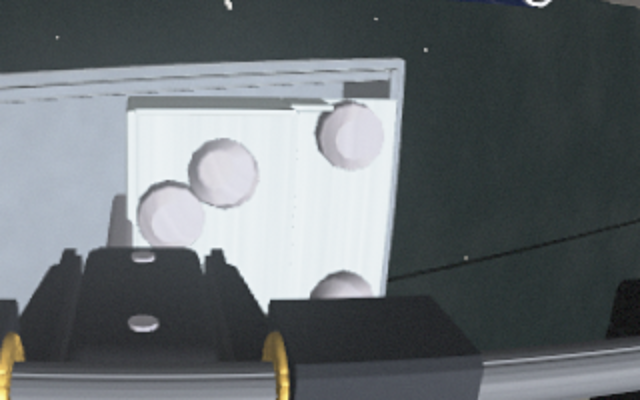

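Run:
```python
from h import *
h=np.array([.490,.0655+.06*.033,.0055])
save(*scoop(noseat(h-[0,0,.001],1.9,-25,-.05),1.9,-25,0))
plan([scoop(noseat(h,1.9,-a,-.05),1.9,-a,0) for a in (31,37)])
# numeric check of slug detection in last picture
a=cv2.imread('pics/w8.png'); g=cv2.medianBlur(cv2.cvtColor(a,cv2.COLOR_BGR2GRAY),5)
for p in [(350,135),(225,172),(170,213),(260,220),(150,120),(340,290),(370,200)]: print(p,a[p[1],p[0]])
```

```text
[0.0, -6.8, -1.6, -6.0, -0.0, -0.0] rows 0.8 -> [0.463 0.067 0.07 ]
[-0.0, -14.1, -1.5, -12.0, -0.0, -0.0] rows 0.8 -> [0.457 0.066 0.067]
(350, 135) [231 221 221]
(225, 172) [227 221 222]
(170, 213) [231 221 222]
(260, 220) [241 239 232]
(150, 120) [240 237 231]
(340, 290) [200 191 194]
(370, 200) [239 236 230]
```

Emit:
carry_out:
  motion: [0,-6.8,-1.6,-6,0,0,0,-14.1,-1.5,-12,0,0,0,-14.1,-1.5,-12,0,0,0,-14.1,-1.5,-12,0,0,0,-14.1,-1.5,-12,0,0,0,-14.1,-1.5,-12,0,0]

```text
time: 10.47
ee_pos: [0.458, 0.0665, 0.068]
tcp_rot: [[-0.034, 0.798, 0.601], [0.999, 0.027, 0.02], [0.0, 0.602, -0.799]]
contact_force: [-0.3, -0.3, -4.0]
width: 0.0304
finger_force: 30.0
```

```bash
cat >> h.py <<'E'
def slugs(img):
    b=img.astype(int); m=((b[:,:,1]-b[:,:,0]<=2)&(b[:,:,0]>150)&(b[:,:,2]-b[:,:,1]>3)).astype(np.uint8)
    m=cv2.morphologyEx(m,cv2.MORPH_OPEN,np.ones((3,3)))
    n,_,s,c=cv2.connectedComponentsWithStats(m)
    return [(c[i].round(0).tolist(),s[i].tolist()) for i in range(1,n) if s[i,4]>60]
def proj(P,o):
    p=optics.camera_params('wrist');T=p['T_tool_cam'];f=240/np.tan(np.radians(p['fovy']/2))
    q=T[:3,:3].T@(o['tcp_rot'].T@(np.array(P)-o['ee_pos'])-T[:3,3]); r=np.hypot(q[0],q[1]);a=np.arctan2(r,-q[2])*f
    return np.array([p['cx']+a*q[0]/r,p['cy']-a*q[1]/r]).round(0)
E
python3 - <<'E'
from h import *
st()
a=cv2.imread('pics/w8.png')[:,:,::-1]; a=cv2.resize(a,None,fx=.5,fy=.5)
print('before',[ (c[0]+250,c[1]+150,s) for c,s in slugs(a)])
im=optics.snapshot('wrist');cv2.imwrite('pics/w9.png',im[:,:,::-1])
for c,s in slugs(im): print(c,s)
E
```

```text
t 10.47 p [0.458  0.0665 0.068 ] err mm [1.5 0.2 1.3] rot 0.04 F [-0.3 -0.3 -4. ] M [-0.04  0.75 -0.01] w 0.0304 ff 30.0 q [  1. -34. 149.   1.  28.  -1.]
before [(426.0, 218.0, [161, 52, 31, 33, 801]), (349.0, 247.0, [69, 69, 60, 54, 1642]), (424.0, 294.0, [164, 139, 22, 10, 180])]
[340.0, 223.0] [328, 208, 24, 33, 640]
[369.0, 238.0] [355, 224, 29, 30, 666]
[338.0, 258.0] [324, 242, 29, 32, 749]
[364.0, 276.0] [354, 268, 19, 19, 164]
```

All five slugs have slid back onto the scoop (force reads 4.0 N against 1.4 N for the scoop alone). Now lift and carry to the pan.

Run:
```python
from h import *
h=np.array([.490,.0655+.06*.033,.0055])
plan([scoop(noseat(h+[-.01,0,.03],1.9,-35,-.05),1.9,-35,0),scoop(noseat(h+[-.03,0,.085],1.9,-30,-.05),1.9,-30,0),scoop(noseat(h+[-.05,0,.15],1.9,-24,-.05),1.9,-24,0)])
```

```text
[0.3, 12.4, -29.6, 2.0, -0.0, 0.0] rows 0.8 -> [0.449 0.066 0.098]
[1.0, 35.5, -84.2, 7.0, 0.0, -0.0] rows 1.4 -> [0.434 0.067 0.155]
[1.7, 65.6, -145.8, 13.0, -0.0, 0.0] rows 1.6 -> [0.421 0.067 0.223]
```

Emit:
carry_out:
  motion: [0.1,6,-14,1,0,0,0.3,12.4,-29.6,2,0,0,0.5,20,-48,3.5,0,0,0.8,28,-66,5,0,0,1,35.5,-84.2,7,0,0,1.2,45,-104,9,0,0,1.5,55,-124,11,0,0,1.6,62,-138,12.3,0,0,1.7,65.6,-145.8,13,0,0,1.7,65.6,-145.8,13,0,0]

```text
time: 11.35
ee_pos: [0.4235, 0.067, 0.2273]
tcp_rot: [[-0.034, 0.911, 0.412], [0.999, 0.03, 0.014], [0.0, 0.412, -0.911]]
contact_force: [-0.8, -0.5, -3.1]
width: 0.0299
finger_force: 30.0
```

Run:
```python
from h import *
st()
im=optics.snapshot('wrist');cv2.imwrite('pics/w10.png',im[:,:,::-1])
for c,s in slugs(im): print(c,s)
# heel pts -> route to pan
pan=np.array([.491,.281,0]);d=np.array([np.cos(np.radians(110)),np.sin(np.radians(110)),0])
g0=np.array([.44,.067,.155])
N=pan-.015*d
for s in (1,2,3,4): pass
A=scoop([.45,.09,.19],38,-22,0);B=scoop([.475,.13,.19],74,-22,0);C=scoop(noseat(N+[0,0,.165]-.02*d,110,-22),110,-22,0)
plan([A,B,C])
```

```text
t 11.35 p [0.4235 0.067  0.2273] err mm [2.4 0.1 4.7] rot 0.34 F [-0.8 -0.5 -3.1] M [-0.08  0.47 -0.05] w 0.0299 ff 30.0 q [  2. -43. 135.   0.  64.  -0.]
[336.0, 223.0] [320, 208, 32, 33, 805]
[367.0, 241.0] [352, 227, 30, 30, 684]
[336.0, 258.0] [320, 242, 32, 32, 832]
[362.0, 275.0] [349, 269, 23, 16, 170]
[-14.9, -12.7, -23.6, 1.9, 14.1, -33.2] rows 5.0 -> [0.4   0.051 0.239]
[1.4, 40.1, -0.1, 1.7, 28.2, -66.4] rows 5.0 -> [0.458 0.07  0.239]
[78.9, 99.6, 72.2, 1.4, 42.2, -99.5] rows 5.0 -> [0.539 0.15  0.197]
```

Emit:
carry_out:
  motion: [-5,-4,-8,0.6,4.7,-11,-10,-8.5,-16,1.3,9.4,-22,-14.9,-12.7,-23.6,1.9,14.1,-33.2,-14.9,-12.7,-23.6,1.9,14.1,-33.2,-14.9,-12.7,-23.6,1.9,14.1,-33.2,1.4,40.1,-0.1,1.7,28.2,-66.4,1.4,40.1,-0.1,1.7,28.2,-66.4,1.4,40.1,-0.1,1.7,28.2,-66.4,1.4,40.1,-0.1,1.7,28.2,-66.4,1.4,40.1,-0.1,1.7,28.2,-66.4]

```text
time: 12.23
ee_pos: [0.4578, 0.069, 0.2372]
tcp_rot: [[-0.95, 0.29, 0.116], [0.312, 0.881, 0.356], [0.001, 0.374, -0.927]]
contact_force: [-0.0, -0.0, -3.8]
width: 0.0301
finger_force: 30.0
```

Run:
```python
from h import *
save(*scoop([.475,.13,.19],74,-22,0)); st()
pan=np.array([.491,.281,0]);d=np.array([np.cos(np.radians(110)),np.sin(np.radians(110)),0])
N=pan-.015*d
plan([scoop(noseat(N+[0,0,.165]-.02*d,110,-22),110,-22,0)])
```

```text
t 12.23 p [0.4578 0.069  0.2372] err mm [ 0.1 -0.5 -1.8] rot 2.2 F [-0.  -0.  -3.8] M [-0.47  0.02 -0.01] w 0.0301 ff 30.0 q [-12. -23. 122.  22.  80. -87.]
[-55.8, 76.6, 76.1, -0.0, 13.5, -33.4] rows 5.0 -> [0.539 0.15  0.197]
```

Emit:
carry_out:
  motion: [-11,15,15,0,2.7,-6.7,-22,31,30,0,5.4,-13.4,-33,46,46,0,8.1,-20,-45,61,61,0,10.8,-26.7,-55.8,76.6,76.1,0,13.5,-33.4,-55.8,76.6,76.1,0,13.5,-33.4,-55.8,76.6,76.1,0,13.5,-33.4]

```text
time: 12.82
ee_pos: [0.5425, 0.1467, 0.194]
tcp_rot: [[-0.954, -0.278, -0.116], [-0.301, 0.884, 0.357], [0.004, 0.375, -0.927]]
contact_force: [-0.4, 0.1, -4.3]
width: 0.0296
finger_force: 30.0
```

Run:
```python
from h import *
st();o=robot.get_obs()
im=optics.snapshot('wrist');cv2.imwrite('pics/w11.png',im[:,:,::-1])
for c,s in slugs(im): print(c,s)
# pan rim check: predicted circle vs image edges, search offset maximising gradient along rim
p=optics.camera_params('wrist');T=p['T_tool_cam'];f=240/np.tan(np.radians(p['fovy']/2))
def pj(P):
    q=(T[:3,:3].T@((o['tcp_rot'].T@(P-o['ee_pos']).T)-T[:3,3:4])).T
    r=np.hypot(q[:,0],q[:,1]);a=np.arctan2(r,-q[:,2])*f
    return p['cx']+a*q[:,0]/r,p['cy']-a*q[:,1]/r
g=cv2.GaussianBlur(cv2.cvtColor(im,cv2.COLOR_RGB2GRAY),(3,3),0).astype(np.float32)
th=np.radians(np.arange(0,360,3))
def prof(cx,cy):
    vals=[]
    ins=pj(np.c_[cx+.058*np.cos(th),cy+.058*np.sin(th),0*th+.115]);out=pj(np.c_[cx+.063*np.cos(th),cy+.063*np.sin(th),0*th+.115])
    G=lambda uv:cv2.remap(g,uv[0].astype(np.float32),uv[1].astype(np.float32),cv2.INTER_LINEAR).ravel()
    ok=(ins[1]<290)&(ins[0]<330)|(ins[1]<200)
    ok=ins[1]<240
    return (np.clip(G(ins)-G(out),0,60)*ok).sum()/max(ok.sum(),1),ok.sum()
best=sorted([(prof(.491+a*.001,.281+b*.001),a,b) for a in range(-12,13,2) for b in range(-12,13,2)],reverse=True)[:6]
print(best)
```

```text
t 12.82 p [0.5425 0.1467 0.194 ] err mm [ 3.7 -3.1 -3.1] rot 2.5 F [-0.4  0.1 -4.3] M [-0.41 -0.28  0.03] w 0.0296 ff 30.0 q [  -1.   -0.  106.   21.   82. -113.]
[339.0, 231.0] [325, 214, 29, 35, 776]
[370.0, 268.0] [354, 249, 32, 51, 901]
[336.0, 264.0] [320, 252, 32, 23, 617]
[((np.float64(51.35771338619403), np.int64(67)), 2, 2), ((np.float64(51.034427472014926), np.int64(67)), 0, 2), ((np.float64(49.59657451923077), np.int64(65)), 4, 2), ((np.float64(47.41615084134615), np.int64(65)), 2, 4), ((np.float64(46.74823635727612), np.int64(67)), 2, 0), ((np.float64(41.43965718283582), np.int64(67)), 0, 0)]
```

```bash
cat >> h.py <<'E'
pan=np.array([.492,.283,0]);d110=np.array([np.cos(np.radians(110)),np.sin(np.radians(110)),0])
def tip(z,a,b=.015): return scoop(noseat(pan-b*d110+[0,0,z],110,a),110,a,0)
E
python3 - <<'E'
from h import *
plan([tip(.158,-12,.03),tip(.145,-4,.02),tip(.135,3),tip(.124,10)])
print()
plan([tip(.117,a) for a in (14,17,19,21,23,25,28)])
E
```

```text
[-1.7, 16.7, -4.8, 10.0, -0.0, 0.0] rows 1.4 -> [0.536 0.163 0.208]
[-1.7, 33.3, 1.8, 18.0, -0.0, 0.0] rows 1.1 -> [0.53  0.18  0.208]
[-1.7, 45.8, 6.4, 25.0, -0.0, 0.0] rows 1.0 -> [0.525 0.193 0.208]
[-1.7, 54.1, 11.5, 32.0, -0.0, 0.0] rows 1.0 -> [0.522 0.202 0.207]

[0.0, 6.2, 1.2, 4.0, 0.0, 0.0] rows 0.6 -> [0.52  0.207 0.204]
[0.0, 10.2, -2.9, 7.0, 0.0, 0.0] rows 0.4 -> [0.518 0.211 0.208]
[0.0, 13.0, -5.5, 9.0, 0.0, 0.0] rows 0.3 -> [0.517 0.214 0.21 ]
[0.0, 15.9, -8.0, 11.0, 0.0, 0.0] rows 0.3 -> [0.516 0.218 0.212]
[0.0, 18.9, -10.4, 13.0, 0.0, 0.0] rows 0.3 -> [0.515 0.221 0.214]
[0.0, 21.9, -12.7, 15.0, 0.0, 0.0] rows 0.3 -> [0.514 0.224 0.215]
[0.0, 26.7, -16.0, 18.0, 0.0, 0.0] rows 0.4 -> [0.512 0.229 0.218]
```

Emit:
carry_out:
  motion: [-0.8,8,-2.4,5,0,0,-1.7,16.7,-4.8,10,0,0,-1.7,25,-1.5,14,0,0,-1.7,33.3,1.8,18,0,0,-1.7,40,4,21.5,0,0,-1.7,45.8,6.4,25,0,0,-1.7,50,9,28.5,0,0,-1.7,54.1,11.5,32,0,0,-1.7,54.1,11.5,32,0,0]

```text
time: 13.62
ee_pos: [0.5259, 0.2002, 0.207]
tcp_rot: [[-0.953, -0.297, 0.054], [-0.302, 0.939, -0.164], [-0.002, -0.172, -0.985]]
contact_force: [-0.5, -0.3, -4.3]
width: 0.0298
finger_force: 30.0
```

Emit:
carry_out:
  motion: [0,6.2,1.2,4,0,0,0,10.2,-2.9,7,0,0,0,13,-5.5,9,0,0,0,15.9,-8,11,0,0,0,18.9,-10.4,13,0,0,0,18.9,-10.4,13,0,0,0,21.9,-12.7,15,0,0,0,21.9,-12.7,15,0,0,0,26.7,-16,18,0,0,0,26.7,-16,18,0,0]

```text
time: 14.45
ee_pos: [0.5186, 0.2267, 0.2183]
tcp_rot: [[-0.954, -0.265, 0.142], [-0.301, 0.843, -0.445], [-0.001, -0.467, -0.884]]
contact_force: [-0.1, 0.6, -1.6]
width: 0.0301
finger_force: 30.0
```

Run:
```python
from h import *
st()
im=optics.snapshot('wrist');cv2.imwrite('pics/w12.png',im[:,:,::-1])
for c,s in slugs(im): print(c,s)
im=optics.snapshot('top');cv2.imwrite('pics/t12.png',im[:,:,::-1])
plan([tip(.117,a) for a in (34,40,46)])
```

```text
t 14.45 p [0.5186 0.2267 0.2183] err mm [ 6.9 -2.2  0.4] rot 2.52 F [-0.1  0.6 -1.6] M [ 0.51  0.   -0.01] w 0.0301 ff 30.0 q [ 32.   2. 103. -27.  83. -71.]
[508.0, 221.0] [487, 196, 43, 52, 1338]
[513.0, 265.0] [501, 253, 25, 25, 476]
[477.0, 267.0] [465, 257, 25, 22, 417]
[0.0, 7.6, -8.5, 6.0, 0.0, 0.0] rows 0.8 -> [0.508 0.239 0.222]
[0.0, 16.2, -16.1, 12.0, 0.0, 0.0] rows 0.8 -> [0.504 0.249 0.224]
[0.0, 25.5, -22.8, 18.0, 0.0, 0.0] rows 0.8 -> [0.5   0.26  0.226]
```

Run:
```python
from h import *
o=robot.get_obs()
for u,v in [(500,208),(515,235),(508,221),(513,265),(477,267)]: print((u,v),(pt('wrist',u,v,.072,o)-pan).round(3), (pt('wrist',u,v,.097,o)-pan).round(3))
save(o['ee_pos'],o['tcp_rot'])
```

```text
(500, 208) [-0.027  0.009  0.072] [-0.03   0.008  0.097]
(515, 235) [-0.012  0.029  0.072] [-0.017  0.026  0.097]
(508, 221) [-0.02   0.019  0.072] [-0.024  0.017  0.097]
(513, 265) [0.01  0.038 0.072] [0.004 0.034 0.097]
(477, 267) [0.025 0.011 0.072] [0.017 0.01  0.097]
```

Emit:
carry_out:
  motion: [0,7.6,-8.5,6,0,0,0,16.2,-16.1,12,0,0,0,25.5,-22.8,18,0,0,0,25.5,-22.8,18,0,0,0,25.5,-22.8,18,0,0,0,16,-40,12,0,0,0,0,-60,0,0,0,0,0,-60,-6,0,0,0,0,-60,-6,0,0]

```text
time: 15.3
ee_pos: [0.5128, 0.2521, 0.2776]
tcp_rot: [[-0.954, -0.273, 0.12], [-0.298, 0.89, -0.346], [-0.013, -0.366, -0.93]]
contact_force: [1.1, -0.3, -0.4]
width: 0.0299
finger_force: 30.0
```

Run:
```python
from h import *
o=robot.get_obs();print(o['time'],o['contact_force'].round(2),o['ee_pos'].round(3))
save(o['ee_pos'],o['tcp_rot'])
im=optics.snapshot('wrist');cv2.imwrite('pics/w13.png',im[:,:,::-1])
for c,s in slugs(im): print(c,s,(pt('wrist',*c,.072,o)-pan).round(3))
# rim height: fit pan rim circle for z=.115 vs .090
p=optics.camera_params('wrist');T=p['T_tool_cam'];f=240/np.tan(np.radians(p['fovy']/2))
g=cv2.GaussianBlur(cv2.cvtColor(im,cv2.COLOR_RGB2GRAY),(3,3),0).astype(np.float32)
th=np.radians(np.arange(0,360,3))
def G(r,z,c):
    P=np.c_[c[0]+r*np.cos(th),c[1]+r*np.sin(th),0*th+z]
    q=(T[:3,:3].T@((o['tcp_rot'].T@(P-o['ee_pos']).T)-T[:3,3:4])).T
    rr=np.hypot(q[:,0],q[:,1]);a=np.arctan2(rr,-q[:,2])*f
    u,v=p['cx']+a*q[:,0]/rr,p['cy']-a*q[:,1]/rr
    return cv2.remap(g,u.astype(np.float32),v.astype(np.float32),cv2.INTER_LINEAR,borderMode=cv2.BORDER_REPLICATE).ravel()
for z in np.arange(.08,.125,.005):
    print(round(z,3),max((round(float(np.clip(G(.058,z,pan+[a,b,0])-G(.063,z,pan+[a,b,0]),0,60).mean()),1),a,b) for a in (-.004,-.002,0,.002,.004) for b in(-.004,-.002,0,.002,.004)))
```

```text
15.3 [ 1.08 -0.31 -0.43] [0.513 0.252 0.278]
[469.0, 190.0] [461, 180, 18, 21, 289] [-0.032  0.027  0.072]
[464.0, 222.0] [453, 201, 25, 42, 658] [-0.001  0.034  0.072]
0.08 (39.8, 0.002, 0.002)
0.085 (40.8, 0, 0.002)
0.09 (41.5, 0, 0.002)
0.095 (41.5, -0.002, 0.002)
0.1 (40.9, -0.002, 0.002)
0.105 (34.9, -0.002, 0.002)
0.11 (30.3, 0, 0.002)
0.115 (27.1, 0, 0.002)
0.12 (24.7, 0, 0.004)
```

The pan is down (its rim fits at z ≈ 0.09) with the slugs in it. Now return the scoop to its rest.

Run:
```python
from h import *
st()
y=np.array([-.024,-1,-.001]);o1=dict(ee_pos=np.array([.4146,-.2872,.1981]),tcp_rot=np.array([[.907,-.024,.421],[-.022,-1,-.01],[.421,0,-.907]]))
for z in (.05,.1,.15): print('handle',z,pt('wrist',428,235,z,o1).round(3))
for u,v in [(300,258),(424,258)]: print('rest far corners',pt('wrist',u,v,.01,o1).round(4))
plan([scoop([.47,.20,.22],105,0,0),scoop([.40,.10,.22],96,0,0)])
```

```text
t 15.35 p [0.5129 0.2508 0.2772] err mm [ 0.1 -1.4 -0.4] rot 0.13 F [ 1.  -1.2 -0.8] M [ 0.3  -0.08 -0.01] w 0.0303 ff 30.0 q [ 31.  -1.  99. -21.  87. -74.]
handle 0.05 [ 0.473 -0.389  0.05 ]
handle 0.1 [ 0.464 -0.374  0.1  ]
handle 0.15 [ 0.455 -0.358  0.15 ]
rest far corners [ 0.4598 -0.2667  0.01  ]
rest far corners [ 0.4564 -0.3951  0.01  ]
[57.9, -76.1, 16.9, -21.5, 1.1, 2.2] rows 3.0 -> [0.48  0.161 0.289]
[160.8, -145.2, 42.8, -21.3, 2.8, 11.1] rows 3.0 -> [0.404 0.06  0.289]
```

Emit:
carry_out:
  motion: [19,-25,6,-7,0.4,0.7,38,-50,11,-14,0.8,1.5,57.9,-76.1,16.9,-21.5,1.1,2.2,57.9,-76.1,16.9,-21.5,1.1,2.2,92,-99,26,-21.4,1.7,5.2,126,-122,34,-21.4,2.2,8.2,160.8,-145.2,42.8,-21.3,2.8,11.1,160.8,-145.2,42.8,-21.3,2.8,11.1,160.8,-145.2,42.8,-21.3,2.8,11.1]

```text
time: 16.1
ee_pos: [0.4014, 0.0592, 0.2859]
tcp_rot: [[-0.995, -0.103, -0.005], [-0.102, 0.995, -0.013], [0.006, -0.012, -1.0]]
contact_force: [-0.1, 1.2, -0.9]
width: 0.0297
finger_force: 30.0
```

Run:
```python
from h import *
st()
plan([scoop([.35,-.05,.19],90,0,0),scoop([.345,-.20,.19],87.7,0,0),scoop([.36,-.31,.17],87.7,0,0)])
```

```text
t 16.1 p [0.4014 0.0592 0.2859] err mm [-2.7 -1.  -3.1] rot 0.78 F [-0.1  1.2 -0.9] M [ 0.12 -0.12  0.01] w 0.0297 ff 30.0 q [  1. -27. 118.  -1.  90. -95.]
[69.5, -143.7, 30.0, -0.0, 0.0, 6.0] rows 3.9 -> [ 0.35  -0.09   0.259]
[91.8, -292.2, 30.1, -0.0, 0.0, 8.3] rows 3.6 -> [ 0.343 -0.24   0.259]
[88.3, -403.2, 50.2, -0.0, 0.0, 8.3] rows 2.7 -> [ 0.358 -0.35   0.239]
```

Emit:
carry_out:
  motion: [69.5,-143.7,30,0,0,6,69.5,-143.7,30,0,0,6,69.5,-143.7,30,0,0,6,69.5,-143.7,30,0,0,6,91.8,-292.2,30.1,0,0,8.3,91.8,-292.2,30.1,0,0,8.3,91.8,-292.2,30.1,0,0,8.3,91.8,-292.2,30.1,0,0,8.3,90,-340,40,0,0,8.3,88.3,-375,50.2,0,0,8.3]

```text
time: 16.93
ee_pos: [0.3547, -0.3223, 0.2419]
tcp_rot: [[-0.999, 0.037, -0.005], [0.037, 0.999, -0.015], [0.005, -0.015, -1.0]]
contact_force: [1.2, 0.0, 0.0]
width: 0.0299
finger_force: 30.0
```

Emit:
carry_out:
  motion: [0,-28.2,0,0,0,0,0,-28.2,0,0,0,0,0,-28.2,0,0,0,0]

```text
time: 17.18
ee_pos: [0.353, -0.3487, 0.2402]
tcp_rot: [[-0.999, 0.039, -0.009], [0.039, 0.999, -0.01], [0.008, -0.011, -1.0]]
contact_force: [-0.1, 0.7, -1.3]
width: 0.0301
finger_force: 30.0
```

Run:
```python
from h import *
st()
plan([scoop([.398,-.3262,.15],87.7,0,0),scoop([.398,-.3262,.03],87.7,0,0),scoop([.398,-.3262,.008],87.7,0,0)])
```

```text
t 17.18 p [ 0.353  -0.3487  0.2402] err mm [-5.4  1.3  1.3] rot 0.79 F [-0.1  0.7 -1.3] M [ 0.14 -0.15  0.02] w 0.0301 ff 30.0 q [ -50.  -14.  112.   -1.   82. -138.]
[-38.6, -14.6, 20.0, -0.0, 0.0, -0.0] rows 1.1 -> [ 0.396 -0.366  0.219]
[-38.5, -14.5, 140.0, -0.0, 0.0, -0.0] rows 2.9 -> [ 0.396 -0.366  0.099]
[-38.5, -14.5, 162.0, -0.0, 0.0, -0.0] rows 0.5 -> [ 0.396 -0.366  0.077]
```

Run:
```python
from h import *
o=robot.get_obs(); save(o['ee_pos'],o['tcp_rot'])
plan([scoop([.398,-.3262,.15],87.7,0,0),scoop([.398,-.3262,.03],87.7,0,0),scoop([.398,-.3262,.008],87.7,0,0)])
```

```text
[-44.2, -15.6, 21.0, -0.6, -0.5, 0.1] rows 1.2 -> [ 0.396 -0.366  0.219]
[-45.2, -14.3, 141.0, -0.6, -0.5, 0.1] rows 2.9 -> [ 0.396 -0.366  0.099]
[-45.4, -14.1, 163.0, -0.6, -0.5, 0.1] rows 0.5 -> [ 0.396 -0.366  0.077]
```

Emit:
carry_out:
  motion: [-22,-8,10,-0.3,-0.2,0,-44.2,-15.6,21,-0.6,-0.5,0.1,-44.2,-15.6,21,-0.6,-0.5,0.1,-44.5,-15,61,-0.6,-0.5,0.1,-45,-14.5,101,-0.6,-0.5,0.1,-45.2,-14.3,135,-0.6,-0.5,0.1,-45.4,-14.1,155,-0.6,-0.5,0.1,-45.4,-14.1,163,-0.6,-0.5,0.1,-45.4,-14.1,163,-0.6,-0.5,0.1,-45.4,-14.1,163,-0.6,-0.5,0.1]

```text
time: 18.02
ee_pos: [0.3971, -0.3656, 0.0794]
tcp_rot: [[-0.999, 0.038, 0.003], [0.038, 0.999, -0.003], [-0.003, -0.003, -1.0]]
contact_force: [0.1, -0.0, -1.4]
width: 0.0296
finger_force: 30.0
```

Run:
```python
from h import *
st();o=robot.get_obs();save(o['ee_pos'],o['tcp_rot'])
im=optics.snapshot('wrist');cv2.imwrite('pics/w14.png',im[:,:,::-1])
im=optics.snapshot('top');cv2.imwrite('pics/t14.png',im[:,:,::-1])
print('tray slugs', [x for x in slugs(im[205:300,240:300])] )
# rest (dark purple-ish) mask vs scoop (bright) in wrist, bounding along columns/rows
for P in [(.398+.039,-.3262+.045,.01),(.398-.039,-.3262+.045,.01),(.398-.039,-.3262-.05,.038),(.457,-.2667,.01),(.35,-.263,.01),(.345,-.392,.01)]: print(P,proj(P,o))
plan([scoop([.398,-.3262,.0025],87.7,0,0)])
```

```text
t 18.02 p [ 0.3971 -0.3656  0.0794] err mm [0.7 0.6 2.4] rot 0.26 F [ 0.1 -0.  -1.4] M [ 0.11 -0.16  0.01] w 0.0296 ff 30.0 q [ -48.    0.  115.   -0.   64. -136.]
tray slugs []
(0.437, -0.2812, 0.01) [440. 304.]
(0.35900000000000004, -0.2812, 0.01) [446. 197.]
(0.35900000000000004, -0.3762, 0.038) [302. 209.]
(0.457, -0.2667, 0.01) [456. 326.]
(0.35, -0.263, 0.01) [471. 184.]
(0.345, -0.392, 0.01) [279. 181.]
[0.7, -0.5, 7.9, -0.2, 0.2, 0.1] rows 0.2 -> [ 0.396 -0.366  0.071]
```

Run:
```python
from h import *
a=cv2.imread('pics/top0.png')[205:300,240:300,::-1]; print('top0 slugs',len(slugs(a)),slugs(a))
g=cv2.cvtColor(cv2.imread('pics/w14.png'),cv2.COLOR_BGR2GRAY)
print('col390',g[165:225:2,390].tolist())
print('row225 right',g[225,425:485:2].tolist())
print('row225 left',g[225,265:325:2].tolist())
```

```text
top0 slugs 0 []
col390 [63, 60, 65, 60, 63, 61, 64, 64, 87, 102, 95, 105, 104, 106, 104, 100, 104, 130, 113, 115, 227, 215, 214, 216, 214, 214, 215, 218, 217, 217]
row225 right [217, 222, 221, 219, 220, 222, 216, 220, 221, 221, 223, 122, 98, 98, 99, 98, 97, 101, 98, 48, 89, 97, 48, 52, 53, 52, 48, 52, 46, 53]
row225 left [55, 57, 57, 56, 52, 53, 55, 58, 104, 101, 83, 97, 97, 94, 97, 97, 99, 98, 98, 100, 99, 99, 102, 97, 176, 222, 199, 211, 218, 220]
```

Emit:
carry_out:
  motion: [0.3,-0.2,3,-0.1,0.1,0,0.5,-0.4,5.5,-0.2,0.2,0.1,0.6,-0.5,7,-0.2,0.2,0.1,0.6,-0.5,7,-0.2,0.2,0.1]

```text
time: 18.45
ee_pos: [0.3958, -0.3663, 0.0711]
tcp_rot: [[-0.999, 0.041, -0.002], [0.041, 0.999, 0.002], [0.002, 0.001, -1.0]]
contact_force: [0.1, -0.1, -1.3]
width: 0.0302
finger_force: 30.0
```

Run:
```python
from h import *
o=robot.get_obs();print(o['ee_pos'].round(4),o['contact_force'].round(1))
for f in('top0','t14'):
    a=cv2.imread(f'pics/{f}.png').astype(int)
    m=((a[:,:,2]-a[:,:,1]>2)&(a[:,:,1]>120)).astype(np.uint8)[205:300,150:300]
    n,_,s,c=cv2.connectedComponentsWithStats(m)
    print(f,[(c[i].round().tolist(),int(s[i,4])) for i in range(1,n) if s[i,4]>8])
```

```text
[ 0.3958 -0.3663  0.0711] [ 0.1 -0.1 -1.3]
top0 []
t14 []
```

Emit:
carry_out:
  motion: [0,0,1.5,0,0,0,0,0,1.5,0,0,0]

```text
time: 18.62
ee_pos: [0.3959, -0.3664, 0.071]
tcp_rot: [[-0.999, 0.041, -0.002], [0.041, 0.999, 0.002], [0.002, 0.002, -1.0]]
contact_force: [-1.7, 2.4, 6.1]
width: 0.0301
finger_force: 30.0
```

Run:
```python
from h import *
o=robot.get_obs();print(o['ee_pos'].round(4),o['contact_force'].round(1))
a=cv2.imread('pics/top0.png');b=cv2.imread('pics/t14.png')
for u,v in [(259,229),(271.5,228),(256,244),(265.5,241),(275,246),(265,275),(183,250),(178,243),(190,255)]: print((u,v),a[int(v),int(u)],b[int(v),int(u)])
```

```text
[ 0.3959 -0.3664  0.071 ] [-1.7  2.4  6.1]
(259, 229) [208 194 194] [168 157 149]
(271.5, 228) [206 190 192] [169 159 149]
(256, 244) [206 192 194] [168 157 149]
(265.5, 241) [207 194 194] [168 159 151]
(275, 246) [204 191 189] [168 158 149]
(265, 275) [165 154 146] [164 155 146]
(183, 250) [229 226 217] [227 223 214]
(178, 243) [224 220 209] [224 221 208]
(190, 255) [225 222 212] [226 223 212]
```

Emit:
carry_out:
  motion: [0,0,0,0,0,0,0,0,0,0,0,0,0,0,0,0,0,0,0,0,0,0,0,0,0,0,0,0,0,0,0,0,0,0,0,0]
  jaw: 55

```text
time: 19.12
ee_pos: [0.3957, -0.3661, 0.0693]
tcp_rot: [[-0.999, 0.041, -0.002], [0.041, 0.999, 0.002], [0.002, 0.002, -1.0]]
contact_force: [0.3, 0.7, 0.0]
width: 0.0522
finger_force: 0.0
```

Emit:
carry_out:
  motion: [0,0,-15,0,0,0,0,0,-45,0,0,0,0,0,-85,0,0,0,0,0,-120,0,0,0,40,0,-150,0,0,0,80,0,-170,0,0,0,100,0,-170,0,0,0,100,0,-170,0,0,0,100,0,-170,0,0,0,100,0,-170,0,0,0]

```text
time: 19.95
ee_pos: [0.2962, -0.3622, 0.2393]
tcp_rot: [[-0.999, 0.042, -0.002], [0.042, 0.999, 0.002], [0.002, 0.002, -1.0]]
contact_force: [0.8, -0.2, -0.3]
width: 0.0525
finger_force: 0.0
```

Run:
```python
from h import *
o=robot.get_obs();print(o['time'],o['ee_pos'].round(4),o['contact_force'].round(1),o['width'])
w=optics.snapshot('wrist');cv2.imwrite('pics/w15.png',w[:,:,::-1])
t=optics.snapshot('top');cv2.imwrite('pics/t15.png',t[:,:,::-1]);s=optics.snapshot('scene');cv2.imwrite('pics/s15.png',s[:,:,::-1])
def blobs(im,z):
    a=im.astype(int);m=((a[:,:,0]-a[:,:,1]>=-4)&(a[:,:,2]-a[:,:,1]>9)&(a[:,:,1]>150)).astype(np.uint8)
    n,_,st_,c=cv2.connectedComponentsWithStats(m)
    return [(c[i].round().tolist(),int(st_[i,4]),pt('top',*c[i],z)[:2].round(3).tolist()) for i in range(1,n) if st_[i,4]>8]
a=cv2.imread('pics/top0.png')[:,:,::-1]
f=lambda L:[x for x in L if 140<x[0][0]<300 and 195<x[0][1]<310]
print('before',f(blobs(a,.022)));print('after',f(blobs(t,.072)))
# change map vs start over worktop away from arm
d=cv2.absdiff(cv2.GaussianBlur(a.copy(),(3,3),0),cv2.GaussianBlur(t,(3,3),0)).max(2)
m=(d>30).astype(np.uint8);n,_,q,c=cv2.connectedComponentsWithStats(m)
print([(c[i].round().tolist(),q[i].tolist()) for i in range(1,n) if q[i,4]>12 and c[i][1]<308])
# scoop bright region and rest in wrist
g=cv2.cvtColor(w,cv2.COLOR_RGB2GRAY)
for P in [(.457,-.2667,.01),(.35,-.263,.01),(.345,-.392,.01),(.4564,-.3951,.01),(.437,-.281,.005),(.437,-.371,.005),(.359,-.281,.005),(.359,-.371,.005),(.398,-.366,.119)]: print(P,proj(P,o))
```

```text
19.95 [ 0.2962 -0.3622  0.2393] [ 0.8 -0.2 -0.3] 0.05253639627434963
before [([258.0, 229.0], 30, [0.549, 0.089]), ([271.0, 228.0], 31, [0.551, 0.053]), ([265.0, 242.0], 34, [0.514, 0.071]), ([255.0, 244.0], 31, [0.507, 0.1]), ([275.0, 246.0], 32, [0.499, 0.043])]
after [([183.0, 223.0], 9, [0.568, 0.293]), ([193.0, 238.0], 31, [0.526, 0.267]), ([172.0, 247.0], 21, [0.503, 0.324]), ([198.0, 247.0], 24, [0.501, 0.253]), ([177.0, 254.0], 28, [0.482, 0.311]), ([177.0, 262.0], 19, [0.462, 0.311])]
[([259.0, 229.0], [257, 226, 6, 6, 26]), ([271.0, 228.0], [269, 226, 5, 5, 25]), ([165.0, 250.0], [160, 229, 18, 43, 151]), ([175.0, 251.0], [167, 233, 18, 34, 243]), ([194.0, 237.0], [191, 234, 7, 8, 37]), ([265.0, 241.0], [263, 238, 5, 7, 25]), ([255.0, 244.0], [253, 241, 5, 6, 23]), ([199.0, 246.0], [196, 244, 7, 6, 27]), ([275.0, 246.0], [272, 244, 7, 6, 29]), ([206.0, 249.0], [203, 246, 6, 7, 23]), ([403.0, 278.0], [386, 262, 39, 33, 598])]
(0.457, -0.2667, 0.01) [403. 338.]
(0.35, -0.263, 0.01) [410. 257.]
(0.345, -0.392, 0.01) [297. 257.]
(0.4564, -0.3951, 0.01) [300. 343.]
(0.437, -0.281, 0.005) [392. 323.]
(0.437, -0.371, 0.005) [319. 327.]
(0.359, -0.281, 0.005) [394. 263.]
(0.359, -0.371, 0.005) [316. 267.]
(0.398, -0.366, 0.119) [322. 348.]
```

Run:
```python
from h import *
t=cv2.imread('pics/t15.png',0)
for n,f in(('t0','top0'),('t15','t15')):
    t=cv2.imread(f'pics/{f}.png',0)[255:300,378:430]
    ys,xs=np.where(t>170); print(n,'bright cols',np.percentile(xs,[1,99])+378,'rows',np.percentile(ys,[1,99])+255,len(xs))
    r=np.where((t[22:30].mean(0)>75))[0]; print('rest cols',r.min()+378,r.max()+378)
    r=np.where((t[:,12:16].mean(1)>60))[0]; print('rest rows',r.min()+255,r.max()+255)
    k=np.where(t<45); k=(k[0][(abs(k[1]-24)<17)&(abs(k[0]-22)<12)],k[1][(abs(k[1]-24)<17)&(abs(k[0]-22)<12)]); print('grip',k[1].mean()+378,k[0].mean()+255)
```

```text
t0 bright cols [391. 419.] rows [263. 290.] 710
rest cols 382 425
rest rows 258 296
grip 390.46153846153845 276.15384615384613
t15 bright cols [387. 417.] rows [266. 293.] 789
rest cols 382 417
rest rows 258 296
grip 417.57142857142856 279.7142857142857
```

```bash
python3 -c "
from bench import ticket
print(ticket.sign_off())"
```

```text
the job is handed in; nothing more can be done
None
```

The job is handed in at about 20 s: all five slugs are in the sunk pan, the trough is empty, the scoop stands flat in its rest and the bystanders have not moved, but I viewed 11 pictures against the limit of 10.

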